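Print a label and hold the round tin in the V cradle for wrapping

ROBOT

A 6-joint arm with a two-finger parallel gripper is mounted at the origin on the work surface. World frame = base frame: x ahead of the robot, y to its left, z up, the work surface at z = 0. Lengths are in mm, angles in rad, forces in N, time in s.
With the tool pointing down it reaches from about 300 to 775 mm from the base axis. Payload 14.6 kg.
Tool frame: the origin (TCP) lies at the very end of the fingers, on their centre line; the grasp point (between the pads) lies manip.grasp_offset behind it (manip.grasp_offset is the distance from the TCP to the grasp point, in mm); z points along the fingers, y is the direction in which the jaws open and shut (so a half turn about z gives the same grasp; the last joint's range is limited). The gripper opens to 94 mm and grips with 3 to 60 N. Pads are 16 mm wide; open, the fingers measure 119 mm over their backs; the gripper's body (75 mm by 177 mm) begins 78 mm behind the grasp point.
Start: joints at [1.141, 0.3, 1.521, -0, 1.321, -0.067], TCP at [195.188, 514.189, 205.446] pointing down, gripper open.
Joint ranges: [-3.03, 3.03], [-0.79, 2.21], [0.23, 2.52], [-1.04, 4.18], [0, 3.07], [-2.55, 2.55]. Speed limits (rad/s): [2.22, 2.22, 2.57, 3.14, 3.14, 3.14].

INTERFACE

Orientations are given as [roll, pitch, yaw] about the fixed x, y, z axes, in that order (R = Rz(yaw) Ry(pitch) Rx(roll)).
In Python, from cell import manip gives the robot as it stands.
- The arm moves only by the tool send_rows, never from a script. Its argument "commands" is a list of rows, each a list of 2 entries, a list of its own where there are three numbers: the shift along the tool's x, y, z in m, then the turn about the tool's z in rad. A call has exactly 8 rows; each row is the pose to reach, as a shift and turn from the pose commanded when the call began, along the tool's axes at that moment; what a row does not reach only later rows make up. A row lasts 1/12 s, in which the tool goes at most 41.7 mm and 7.16 degrees, less where a joint would pass 70% of its speed; a pose out of reach is approached as far as the arm can. A call with a gripper value outside its range is refused whole. "hand" is the closure, from -1 (fully open) to 1 (shut), so that 0 is half open, set as the call begins (left out, the last holds). The fingers move at their own pace and stop on an object; "force" is the grip in N (left out, the last holds). Time passes only in rows, so rows that repeat a pose let the fingers close, or fill a call up. It gives the time, the measured TCP pose, the force and the opening at its end, in the units of the state.
- manip.read_state(): the state, without advancing time (a new reading comes with each control period).
- manip.camera(name): name is "scene" or "top"; returns the picture (480x640x3 uint8, red, green, blue); there is no depth.
- manip.camera_model(name): a dict with "K" (3x3 intrinsics, pixels), "k1" (the pictures are not rectified: a ray, as slopes to the right and down, at radius r is drawn at 1 + k1 r^2 times it, then the intrinsics apply), "eye" and "attitude" of the camera in the world. Camera axes: x right, y down, z forward; pixel columns grow to the right and rows downward; lengths in mm; the calibration is good to about 2 mm. A picture is of the moment at which its call begins. camera_model takes no time and is no camera call.
- manip.sign_off(): hands the job in, once; it reports no verdict.
The state is a dict: "clock": time; "joints": joint angles; "qd": joint speeds; "effort": joint torques, N m; "eef_pos": TCP position; "eef_rot": TCP orientation; "wrist_force": force on the tool from outside, world axes, zero at the start; "moment": the same for the moment, N m; "finger_gap": finger opening in mm.
Only numpy, scipy, OpenCV 4.12 (cv2) and the standard library are available. Lean on these libraries where they do the work, as an engineer would, in place of code of your own. Each camera call takes 0.05 s, during which the arm holds its last target.

TASK

With the long round tin still lying on the shop scale, press the round print key on the scale's console fully down. Then lift the tin off the scale, lay it lengthwise and centred in the V cradle of the label stand, either way round, and press it down firmly but without slamming, so that it bears on both sloping sides and the sprung cradle sinks about 8 mm. Finish while still holding it pressed down like that, gripped or pushed from above, and leave the jar, brass weight, small box and tape ring around the scale and stand where they are.

Things in the scene. Friction and masses are not known exactly. Their poses are not given: they have to be found in the camera images.
- tin: Plain metal round tin with a black lid, 46 mm in diameter and 130 mm long, about 0.25 kg, lying on the scale's platter (free to roll). Origin in its middle, on its axis; x runs along its axis towards the lid. A tin gripped slightly off the groove's middle bears on one side of the V only; loosened, it settles onto both.
- scale: Shop scale, fixed. Origin on the counter under it; x points away from its console, z up. Steel platter 230 mm (x) by 280 mm (y), centred at x = +40 mm, its flat top 85 mm above the counter. Black console along the -x side, top 46 mm high, with a display and one raised round white key. Scale and stand may have changed sides.
- print_key_top (a point): Centre of the top of the round white print key (28 mm in diameter) on the console, pressed straight down.
- print_key (a joint): Print key, 0 up, 0.006 m fully down; about 5 N pushes it fully down, it springs back.
- stand: Label stand, fixed: grey base plate 190 mm (x) by 100 mm (y), aluminium V cradle above it, lengthwise along x. Origin on the counter under its middle. Between the two pairs of V pads is a 62 mm gap, open at both sides, where gripper fingers can go down beside the tin; there only a beam 50 mm wide joins them, its top 50 mm below cradle_mid.
- cradle_mid (a point): Point on the cradle where the tin's middle (its origin) lies when seated and centred; 114 mm above the counter with the cradle up, moving down with it. x runs along the V groove, y across, z up. The 90 degree V opens upwards; its bottom line is 33 mm below this point. The V is two pairs of pads, at x = -42 and +42 mm, each 22 mm wide along x.
- cradle (a joint): Travel of the sprung cradle: 0 up, grows as it is pressed down, stop at 0.014 m. The tin's weight alone does not move it; it starts to sink at about 5 N in all and takes 1.2 N more per mm (about 15 N at 8 mm).
- spice_jar: Small standing jar, 40 mm in diameter, 45 mm high, on the far part of the platter; leave alone. Origin: centre of its underside.
- weight: Brass check weight, 40 mm in diameter, 52 mm high, on the counter beside the stand; leave alone. Origin: centre of its underside.
- label_box: Cardboard box, 70 x 45 x 40 mm, on the counter beside the stand; leave alone. Origin: centre of its underside.
- tape: Cardboard ring (tape core), 60 mm in diameter, 24 mm high, lying between scale and stand; leave alone. Origin: centre of its underside.
Not all that is in view belongs to the job. What is shaped like the tin but red is not meant.

How it is judged (in metres and radians):
On the way, in this order (a step that is already met when the one before it is completed fails the run):
1. the print key is pressed down (at least 4 mm) while the tin lies on the scale (value of joint print_key above 0.004 m and contact force between tin and scale above 0.5 N), for 0.05 s.
2. the tin is lifted clear of the scale's platter, by at least 25 mm (z of tin in the frame of scale above 0.133 m and contact force between tin and scale below 0.1 N), for 0.1 s.
At the end, for the whole second after the job is handed in: The robot still presses the resting tin into the V: centred within 15 mm along the groove, seated within 3 mm across and in height, axis within 0.06 rad, at least 1.5 N on a pad of each side, fingers on the tin, cradle sunk 5 mm or more; jar, weight, box, ring moved under 30 mm (x of tin in the frame of cradle_mid between -0.015 and 0.015 m and y of tin in the frame of cradle_mid between -0.003 and 0.003 m and z of tin in the frame of cradle_mid between -0.003 and 0.003 m and angle between the x axis of tin and the x axis of cradle_mid, either way round below 0.06 rad and value of joint cradle above 0.005 m and (contact force between tin and cradle_c1 above 1.5 N or contact force between tin and cradle_c3 above 1.5 N) and (contact force between tin and cradle_c5 above 1.5 N or contact force between tin and cradle_c7 above 1.5 N) and contact force between the fingers and tin above 2 N and linear speed of tin below 0.01 m/s and distance of each of spice_jar, weight, label_box, tape, canister, mug, scoop, label_roll from where it was at the start of the episode below 0.03 m); the arm keeps its last pose, push and grip.
It fails at once if the tin is slammed or forced into the cradle (over 45 N on one pad) ((contact force between tin and cradle_c1 above 45 N or contact force between tin and cradle_c3 above 45 N) or (contact force between tin and cradle_c5 above 45 N or contact force between tin and cradle_c7 above 45 N)).
It fails at once if the tin falls to the counter (height (world z) of tin below 0.06 m).
It fails at once if the jar, weight, box or tape ring is moved by more than 30 mm (distance of any of spice_jar, weight, label_box, tape, canister, mug, scoop, label_roll from where it was at the start of the episode above 0.03 m).
It also fails if it takes over 56 s, if anything falls off the work surface, if the arm or the gripper's body presses on something with over 40 N, if the wrist force passes 120 N, or if a joint passes its speed limit or range.

## Working session

There is one attempt and no reset: what is moved stays moved. The work goes in short steps, Python scripts to look and compute and a tool call to move; the robot and the scene stay as the last step left them, time stands still between calls to the robot, and variables do not carry over. Pictures are saved under pics/ and viewed, and the job is handed in when it is done.

Besides the shell and the picture viewer there is one more tool, called as name([rows], argument=value, ...), one row to a line, values as JSON. send_rows: Moves the arm, as the interface text tells. Its arguments: {"type":"object","properties":{"commands":{"type":"array","items":{"type":"array"}},"hand":{"type":"number"},"force":{"type":"number"}},"required":["commands"]}

```bash
mkdir -p pics; ls
python3 - <<'E'
from cell import manip
import cv2
for n in("scene","top"):
    cv2.imwrite(f"pics/{n}0.png",cv2.cvtColor(manip.camera(n),cv2.COLOR_RGB2BGR))
    print(n,manip.camera_model(n))
print(manip.read_state(),manip.grasp_offset)
E
```

```text
pics
scene {'K': array([[529.04603768,   0.        , 309.76182349],
       [  0.        , 529.04603768, 241.74304152],
       [  0.        ,   0.        ,   1.        ]]), 'k1': -0.08537935684530588, 'eye': array([1418.33156961, -619.11048151,  756.43247478]), 'attitude': array([-2.13013552,  0.01155672,  0.94933887])}
top {'K': array([[463.09970104,   0.        , 322.27006308],
       [  0.        , 463.09970104, 236.84214604],
       [  0.        ,   0.        ,   1.        ]]), 'k1': 0.0004159782765039577, 'eye': array([373.06289372,  12.87627917, 975.89458143]), 'attitude': array([-2.96319822,  0.00362151, -1.56835595])}
{'clock': 0.1, 'joints': array([ 1.14136936e+00,  3.00412118e-01,  1.52150675e+00,  7.73707001e-06,
        1.32069118e+00, -6.65879706e-02]), 'qd': array([ 0.00073828, -0.00047879, -0.00013007, -0.00085173, -0.00124072,
        0.00112145]), 'effort': array([ 2.35505831e-03, -5.32647586e+01, -3.53278363e+01,  7.10698287e-02,
        2.36054318e-02, -1.01024805e-04]), 'eef_pos': array([195.11073645, 513.98499374, 204.95012583]), 'eef_rot': array([-3.14057802e+00, -7.51734388e-05,  2.77875170e+00]), 'wrist_force': array([-0.19459809, -0.21361657, -0.34243985]), 'moment': array([-0.01280015, -0.00272535, -0.00571966]), 'finger_gap': 94.18937804700703} 18.8
```

View pics/scene0.png

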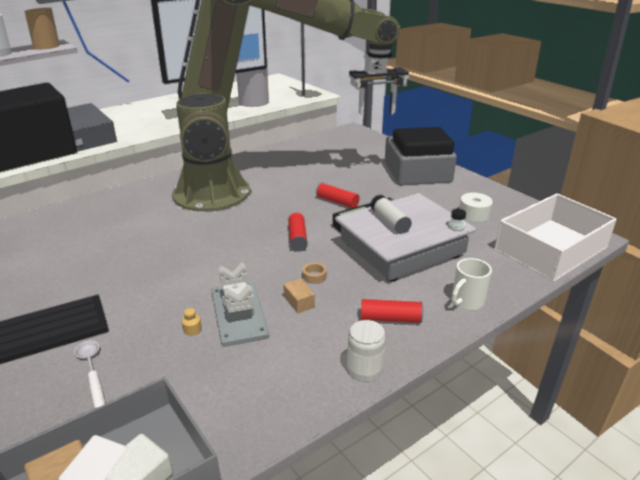

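View pics/top0.png

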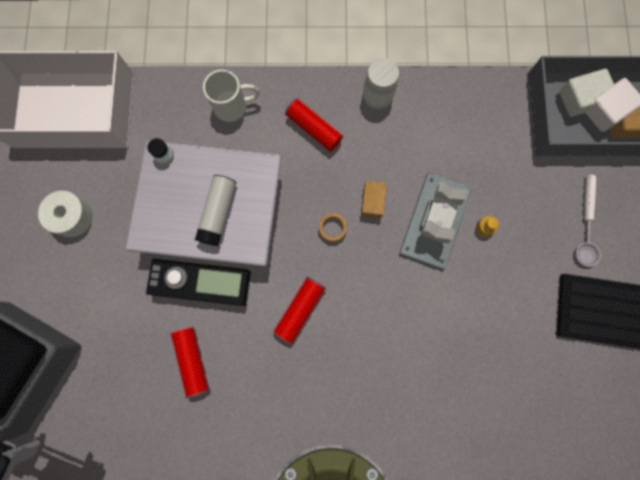

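Tin candidates in the top view: grey cylinder with a black lid on the platter (215,210), red cylinders at (314,125), (299,311) and (190,362), and the white canister at (380,85). By the description I choose (215,210). The key is the white disc at (175,277) and the stand is at (436,222).

```bash
cat > h.py <<'E'
import numpy as np,cv2
from cell import manip
from scipy.spatial.transform import Rotation as Rn
def model(n):
    m=manip.camera_model(n);return m['K'],m['k1'],m['eye'],Rn.from_euler('xyz',m['attitude']).as_matrix()
def proj(n,P):
    K,k,e,R=model(n);c=(np.atleast_2d(P)-e)@R
    s=c[:,:2]/c[:,2:];r2=(s**2).sum(1,keepdims=True);s=s*(1+k*r2)
    return s*[K[0,0],K[1,1]]+[K[0,2],K[1,2]]
def ray(n,uv):
    K,k,e,R=model(n);uv=np.atleast_2d(np.array(uv,float))
    d=(uv-[K[0,2],K[1,2]])/[K[0,0],K[1,1]];s=d.copy()
    for _ in range(20): s=d/(1+k*(s**2).sum(1,keepdims=True))
    return e,np.c_[s,np.ones(len(s))]@R.T
def onz(n,uv,z):
    e,d=ray(n,uv);return e+d*((z-e[2])/d[:,2])[:,None]
def grab(n):
    return cv2.cvtColor(manip.camera(n),cv2.COLOR_RGB2BGR)
def crop(im,x0,y0,x1,y1,s,f):
    cv2.imwrite(f,cv2.resize(im[y0:y1,x0:x1],None,fx=s,fy=s,interpolation=cv2.INTER_CUBIC))
E
python3 - <<'E'
from h import *
print(proj('scene',[195,514,205]),proj('top',[[195,514,205],[0,0,0]]),proj('scene',[0,0,0]))
im=cv2.imread('pics/top0.png')
crop(im,120,130,290,315,4,'pics/c_scale.png')
crop(im,390,160,510,280,5,'pics/c_stand.png')
im=cv2.imread('pics/scene0.png')
crop(im,320,170,500,280,4,'pics/c_scale_s.png')
crop(im,170,240,350,350,4,'pics/c_stand_s.png')
E
```

```text
[[376.60638174 113.70798553]] [[  5.3716623  434.53726872]
 [330.29902004 516.73534299]] [[211.71958646 192.07942976]]
```

View pics/c_scale.png

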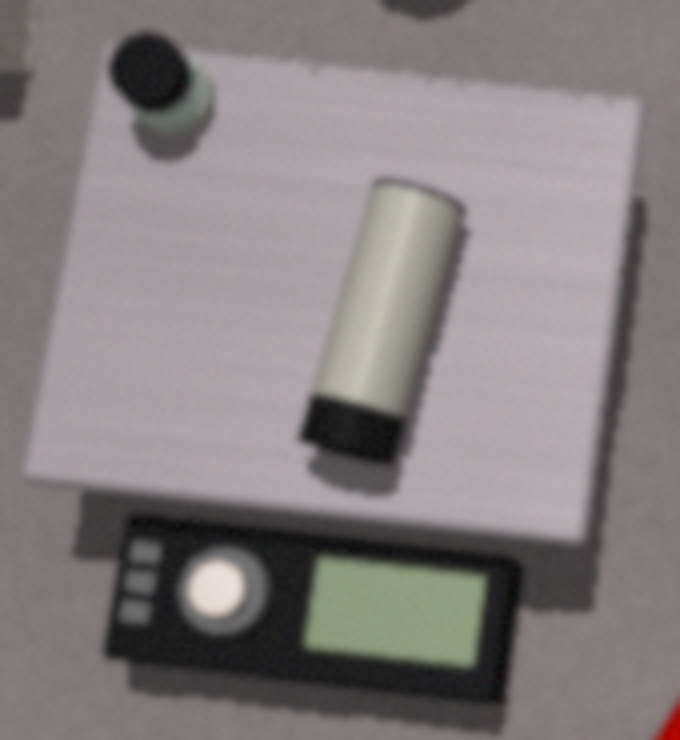

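View pics/c_stand.png

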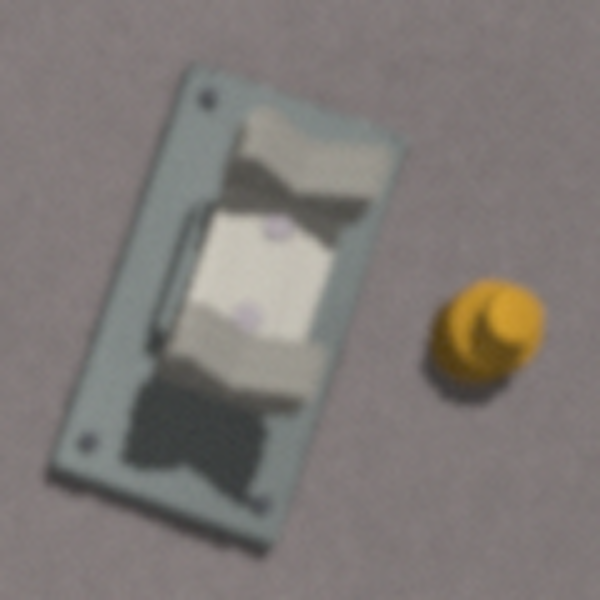

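View pics/c_scale_s.png

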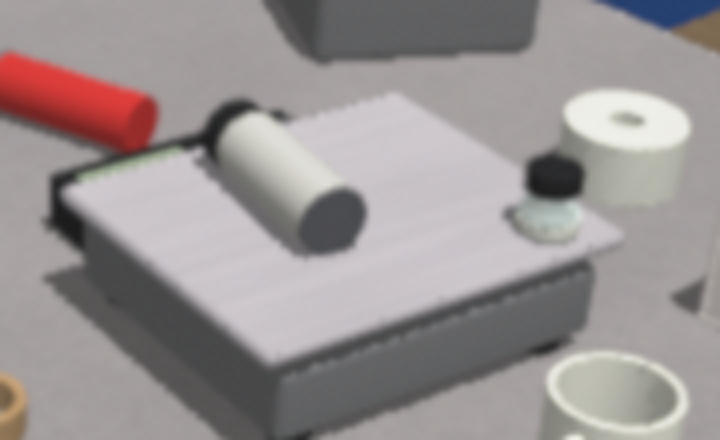

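View pics/c_stand_s.png

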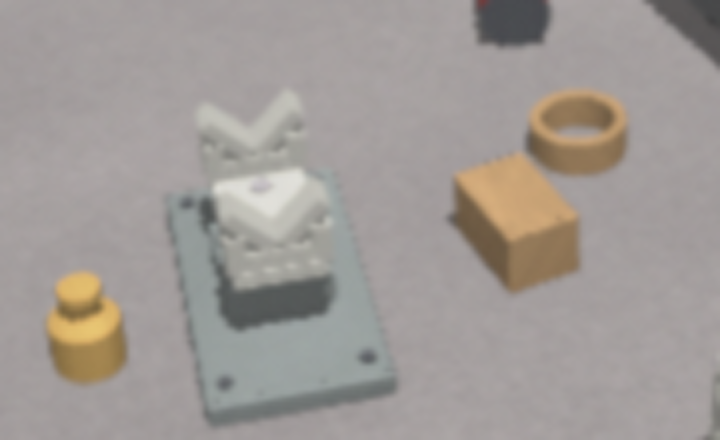

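Run:
```python
from h import *
from scipy.optimize import least_squares
np.set_printoptions(precision=1,suppress=True)
def rect(uv,L,W,z,c0):
    uv=np.array(uv)
    obj=np.array([[L/2,W/2],[L/2,-W/2],[-L/2,-W/2],[-L/2,W/2]])
    def pts(p):
        c,s=np.cos(p[2]),np.sin(p[2]);q=obj@np.array([[c,s],[-s,c]])+p[:2];return np.c_[q,np.full(4,p[3])]
    f=lambda p:(proj('top',pts(p))-uv).ravel()
    r=least_squares(lambda p:f(np.r_[p,z]),c0);return r.x,r.fun
# platter: x up in image; +y left. 
S=lambda a:np.array(a)/4+[120,130]-.375
T=lambda a:np.array(a)/5+[390,160]-.4
pl=S([(100,48),(640,98),(583,540),(25,477)])
print(onz('top',pl,85))
x,fn=rect(pl,230,280,85,[500,250,0]);print('platter',x,x[2].round(4) if 0 else '%.4f'%x[2],fn)
c,s=np.cos(x[2]),np.sin(x[2]);print('scale origin',x[0]-40*c,x[1]-40*s)
st=T([(190,65),(408,142),(268,555),(50,475)])
for z in(0,8,12):
    y,fn=rect(st,190,100,z,[370,-200,0]);print('stand',z,y,'%.4f'%y[2],fn)
for z in(46,52,56,60): print('key',z,onz('top',S([(215,587)]),z),onz('top',S([(223,592)]),46))
# tin ends
print(onz('top',S([(418,192),(350,430),(303,440),(398,462),(374,182),(464,208)]),108))
```

```text
[[729.7 378.1  85. ]
 [703.4 103.1  85. ]
 [478.9 126.4  85. ]
 [509.2 399.1  85. ]]
platter [605.6 251.7  -0.1] -0.1019 [-0.4 -2.1  1.2 -1.1  1.2  1.  -2.   1.9]
scale origin 565.8425286385491 255.74727932553787
stand 0 [ 584.5 -226.9   -0.4] -0.3567 [-0.3  0.7 -0.2  0.8  0.9 -0.5 -0.4 -0.9]
stand 8 [ 582.8 -225.    -0.4] -0.3568 [-0.4  0.3  0.   0.5  1.  -0.1 -0.7 -0.7]
stand 12 [ 582.  -224.    -0.4] -0.3569 [-0.4  0.1  0.2  0.3  1.   0.1 -0.8 -0.6]
key 46 [[459.4 316.   46. ]] [[456.9 311.8  46. ]]
key 52 [[458.8 314.   52. ]] [[456.9 311.8  46. ]]
key 56 [[458.5 312.7  56. ]] [[456.9 311.8  46. ]]
key 60 [[458.1 311.4  60. ]] [[456.9 311.8  46. ]]
[[646.6 208.1 108. ]
 [528.6 235.8 108. ]
 [523.7 258.  108. ]
 [513.2 212.3 108. ]
 [651.6 229.9 108. ]
 [638.5 185.4 108. ]]
```

Run:
```python
from h import *
from scipy.optimize import least_squares
np.set_printoptions(precision=2,suppress=True)
t=np.linspace(0,2*np.pi,60)
def hull(n,p):
    d=np.array([np.cos(p[2]),np.sin(p[2]),0]);l=np.array([-d[1],d[0],0]);c=np.array([p[0],p[1],108.])
    P=np.vstack([c+s*65*d+23*(np.cos(t)[:,None]*l+np.sin(t)[:,None]*[0,0,1]) for s in(-1,1)])
    return cv2.convexHull(proj(n,P).astype(np.float32))
S=lambda a:np.array(a)/4+[120,130]-.375
Q=lambda a:np.array(a)/4+[320,170]-.375
top=S([(376,190),(357,240),(340,300),(322,360),(302,435),(350,455),(392,462),(405,420),(427,350),(450,270),(464,212),(420,185)])
sc=Q([(207,135),(240,100),(270,115),(320,155),(362,200),(355,240),(320,252),(295,240),(255,200)])
def f(p):
    return np.r_[[cv2.pointPolygonTest(hull('top',p),tuple(map(float,u)),True) for u in top],
      [cv2.pointPolygonTest(hull('scene',p),tuple(map(float,u)),True) for u in sc]]
r=least_squares(f,[582,222,-.21],x_scale=[1,1,.01],diff_step=1e-3);print(r.x,r.fun,r.fun[:12].std())
for n,fn in(('top','pics/top0.png'),('scene','pics/scene0.png')):
    im=cv2.imread(fn);im=cv2.resize(im,None,fx=4,fy=4,interpolation=cv2.INTER_CUBIC)
    cv2.polylines(im,[(hull(n,r.x)*4+1.5).astype(int)],True,(0,0,255),1)
    cv2.imwrite(f'pics/fit_{n}.png',im[520:1260,480:1160] if n=='top' else im[680:1120,1280:2000])
```

```text
[582.18 221.3   -0.24] [ 0.63 -0.29  0.01  0.06  0.72  0.08  0.39  0.48  0.14  0.25  0.98  0.75
  0.83  0.68  0.4  -0.32  0.99  0.09  0.46 -0.92 -0.57] 0.3569966754001138
```

View pics/fit_top.png

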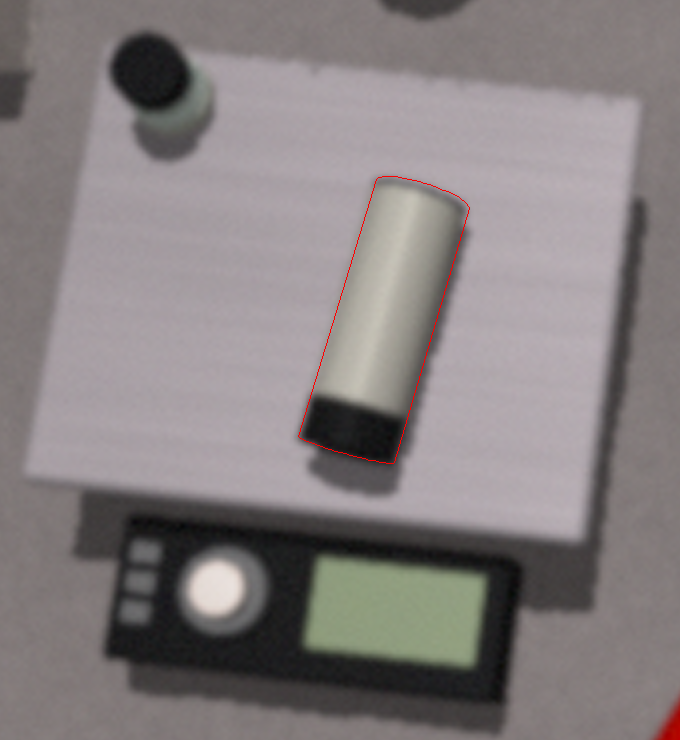

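View pics/fit_scene.png

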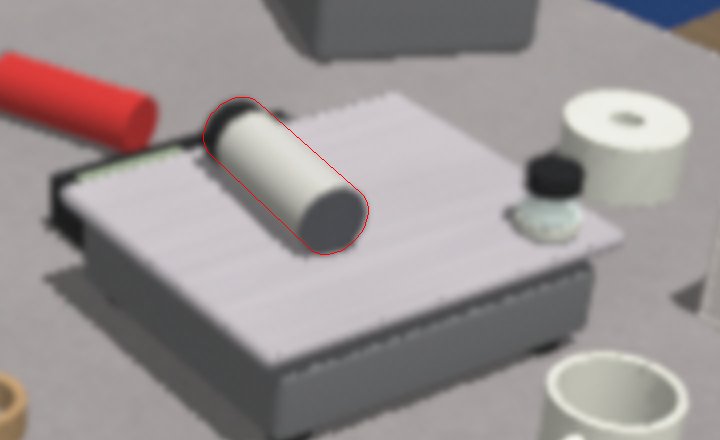

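```bash
cat >> h.py <<'E'
def goto(x,y,z,yaw):
    s=manip.read_state();R=Rn.from_euler('xyz',s['eef_rot'])
    d=R.inv().apply(np.array([x,y,z])-s['eef_pos'])/1000
    turn=-((yaw-s['eef_rot'][2]+np.pi)%(2*np.pi)-np.pi)
    print('at',s['eef_pos'].round(1),s['eef_rot'].round(4),'F',s['wrist_force'].round(1),'gap',round(s['finger_gap'],1),'t',s['clock'])
    print('shift',d.round(4),'norm',np.linalg.norm(d).round(4),'turn',round(turn,4))
E
python3 -c "
from h import *
goto(458,313,120,2.779)"
```

```text
at [195.1 514.  205. ] [-3.1406e+00 -1.0000e-04  2.7788e+00] F [-0.2 -0.2 -0.3] gap 94.2 t 0.1
shift [-0.3171 -0.0945  0.085 ] norm 0.3416 turn -0.0002
```

send_rows([
  [[-0.03,-0.009,0],0],
  [[-0.07,-0.021,0],0],
  [[-0.11,-0.033,0],0],
  [[-0.15,-0.045,0],0],
  [[-0.19,-0.057,0],0],
  [[-0.23,-0.069,0],0],
  [[-0.26,-0.078,0.01],0],
  [[-0.28,-0.084,0.02],0],
], hand=1)

```text
clock: 0.77
eef_pos: [429.4, 334.1, 185.3]
eef_rot: [3.141, 0.001, 2.777]
wrist_force: [-0.4, 0.1, 1.0]
finger_gap: 44.2
```

```bash
python3 -c "
from h import *
goto(458,313,80,2.779)"
```

```text
at [429.4 334.1 185.3] [3.1412e+00 6.0000e-04 2.7768e+00] F [-0.4  0.1  1. ] gap 44.2 t 0.7667
shift [-0.0342 -0.0096  0.1053] norm 0.1111 turn -0.0022
```

send_rows([
  [[-0.015,-0.005,0.02],0],
  [[-0.034,-0.0096,0.04],0],
  [[-0.034,-0.0096,0.06],0],
  [[-0.034,-0.0096,0.08],0],
  [[-0.034,-0.0096,0.095],0],
  [[-0.034,-0.0096,0.105],0],
  [[-0.034,-0.0096,0.105],0],
  [[-0.034,-0.0096,0.105],0],
])

```text
clock: 1.43
eef_pos: [455.5, 315.3, 80.6]
eef_rot: [-3.141, -0.0, 2.779]
wrist_force: [-0.4, 1.5, -0.2]
finger_gap: 0.2
```

Run:
```python
from h import *
goto(458,313,50,2.779)
im=grab('top');crop(im,120,200,290,315,4,'pics/key1.png')
```

```text
at [455.5 315.3  80.6] [-3.1413e+00 -2.0000e-04  2.7789e+00] F [-0.4  1.5 -0.2] gap 0.2 t 1.4333
shift [-0.0031 -0.0013  0.0306] norm 0.0308 turn -0.0001
```

View pics/key1.png

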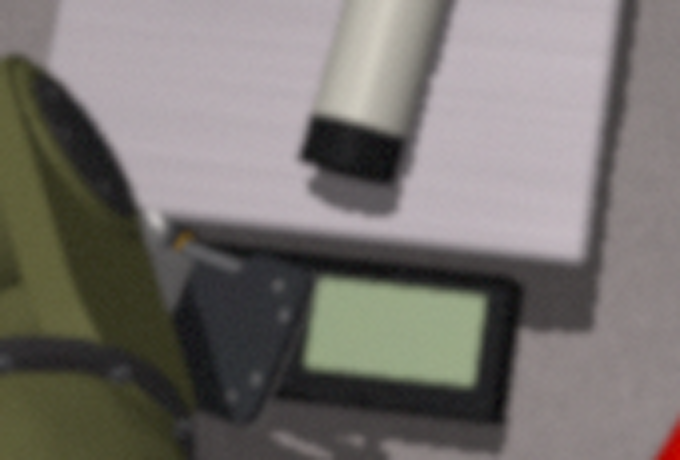

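send_rows([
  [[-0.001,0,0.005],0],
  [[-0.001,0,0.009],0],
  [[-0.001,0,0.012],0],
  [[-0.001,0,0.014],0],
  [[-0.001,0,0.016],0],
  [[-0.001,0,0.018],0],
  [[-0.001,0,0.019],0],
  [[-0.001,0,0.02],0],
])

```text
clock: 2.15
eef_pos: [456.8, 315.1, 61.8]
eef_rot: [3.141, 0.001, 2.779]
wrist_force: [-8.9, -6.0, 27.8]
finger_gap: 0.4
```

Run:
```python
from h import *
goto(458,313,50,2.779)
im=grab('scene');crop(im,320,130,500,280,4,'pics/key2.png')
im=grab('top');crop(im,120,130,290,315,4,'pics/key2t.png')
```

```text
at [456.8 315.1  61.8] [3.1408e+00 6.0000e-04 2.7788e+00] F [-8.9 -6.  27.8] gap 0.4 t 2.15
shift [-0.0019 -0.0015  0.0118] norm 0.012 turn -0.0002
```

View pics/key2.png

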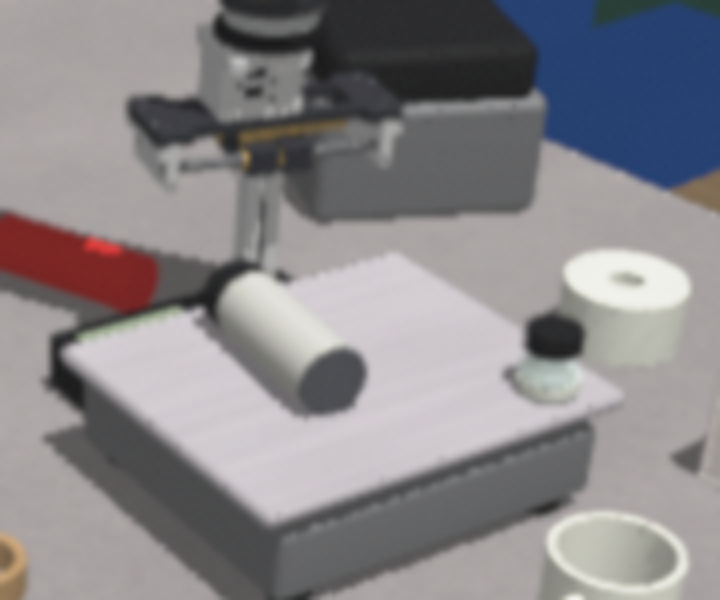

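View pics/key2t.png

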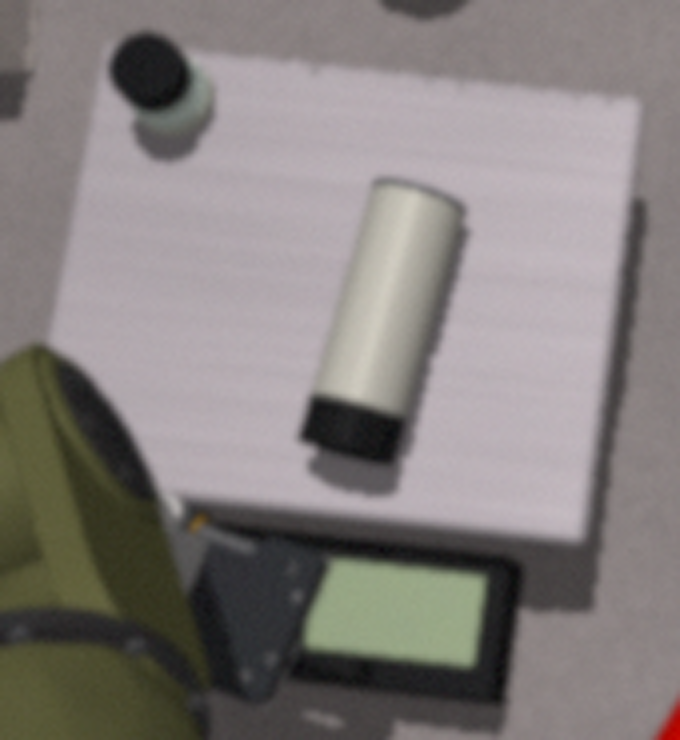

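send_rows([
  [[0,0,-0.003],0],
  [[0,0,-0.006],0],
  [[0,0,-0.008],0],
  [[0,0,-0.008],0],
  [[0,0,-0.008],0],
  [[0,0,-0.008],0],
  [[0,0,-0.008],0],
  [[0,0,-0.008],0],
])

```text
clock: 2.92
eef_pos: [456.4, 314.9, 68.3]
eef_rot: [-3.142, -0.0, 2.779]
wrist_force: [0.6, -0.1, 1.6]
finger_gap: 0.1
```

send_rows([
  [[0,-0.003,0],0],
  [[0,-0.003,0.0005],0],
  [[0,-0.003,0.001],0],
  [[0,-0.003,0.0015],0],
  [[0,-0.003,0.002],0],
  [[0,-0.003,0.002],0],
  [[0,-0.003,0.002],0],
  [[0,-0.003,0.002],0],
])

```text
clock: 3.58
eef_pos: [455.4, 312.0, 66.5]
eef_rot: [-3.141, -0.0, 2.779]
wrist_force: [-1.0, -2.6, 2.2]
finger_gap: 0.5
```

send_rows([
  [[0,0,0.0005],0],
  [[0,0,0.001],0],
  [[0,0,0.0015],0],
  [[0,0,0.002],0],
  [[0,0,0.002],0],
  [[0,0,0.002],0],
  [[0,0,0.002],0],
  [[0,0,0.002],0],
])

```text
clock: 4.25
eef_pos: [455.4, 312.1, 64.5]
eef_rot: [3.142, 0.0, 2.779]
wrist_force: [-0.7, -2.3, 4.2]
finger_gap: 0.2
```

send_rows([
  [[0,0,0.0005],0],
  [[0,0,0.001],0],
  [[0,0,0.0015],0],
  [[0,0,0.002],0],
  [[0,0,0.002],0],
  [[0,0,0.002],0],
  [[0,0,0.002],0],
  [[0,0,0.002],0],
])

```text
clock: 4.92
eef_pos: [455.4, 312.1, 62.5]
eef_rot: [3.142, 0.0, 2.779]
wrist_force: [-1.2, -2.2, 5.4]
finger_gap: 0.8
```

send_rows([
  [[0,0,0.0005],0],
  [[0,0,0.001],0],
  [[0,0,0.001],0],
  [[0,0,0.001],0],
  [[0,0,0.0015],0],
  [[0,0,0.0015],0],
  [[0,0,0.0015],0],
  [[0,0,0.0015],0],
])

```text
clock: 5.58
eef_pos: [455.5, 312.2, 62.0]
eef_rot: [3.141, 0.0, 2.779]
wrist_force: [-5.8, -4.6, 18.4]
finger_gap: 0.3
```

The force ramped from 1.6 to 5.4 N over about 6 mm, then hit a hard stop at z≈62. The key is fully down. Next I rise and go over the tin.

send_rows([
  [[0,0,-0.01],0],
  [[0,0,-0.03],0],
  [[0,0,-0.06],0],
  [[0,0,-0.09],0],
  [[0,0,-0.12],0],
  [[0,0,-0.14],0],
  [[0,0,-0.14],0],
  [[0,0,-0.14],0],
])

```text
clock: 6.25
eef_pos: [455.5, 312.3, 201.4]
eef_rot: [3.14, 0.001, 2.779]
wrist_force: [0.3, 0.4, -0.5]
finger_gap: 0.4
```

Run:
```python
from h import *
goto(582,221.5,180,2.907)
```

```text
at [455.5 312.3 201.4] [3.1404e+00 8.0000e-04 2.7789e+00] F [ 0.3  0.4 -0.5] gap 0.4 t 6.25
shift [-0.1504 -0.04    0.0214] norm 0.1571 turn -0.1281
```

send_rows([
  [[-0.025,-0.007,0],-0.02],
  [[-0.055,-0.015,0.003],-0.05],
  [[-0.085,-0.023,0.007],-0.08],
  [[-0.115,-0.031,0.012],-0.11],
  [[-0.14,-0.037,0.018],-0.128],
  [[-0.15,-0.04,0.021],-0.128],
  [[-0.15,-0.04,0.021],-0.128],
  [[-0.15,-0.04,0.021],-0.128],
], hand=-1)

```text
clock: 6.92
eef_pos: [580.7, 221.7, 178.8]
eef_rot: [-3.141, -0.002, 2.906]
wrist_force: [0.0, 0.9, -0.1]
finger_gap: 50.3
```

Run:
```python
from h import *
goto(582,221.5,91,2.907)
im=grab('top');crop(im,120,130,290,315,4,'pics/tin1.png')
im=grab('scene');crop(im,320,130,500,280,4,'pics/tin1s.png')
```

```text
at [580.7 221.7 178.8] [-3.1407e+00 -1.9000e-03  2.9059e+00] F [ 0.   0.9 -0.1] gap 50.3 t 6.9167
shift [-0.0015  0.0002  0.0878] norm 0.0878 turn -0.0011
```

View pics/tin1.png

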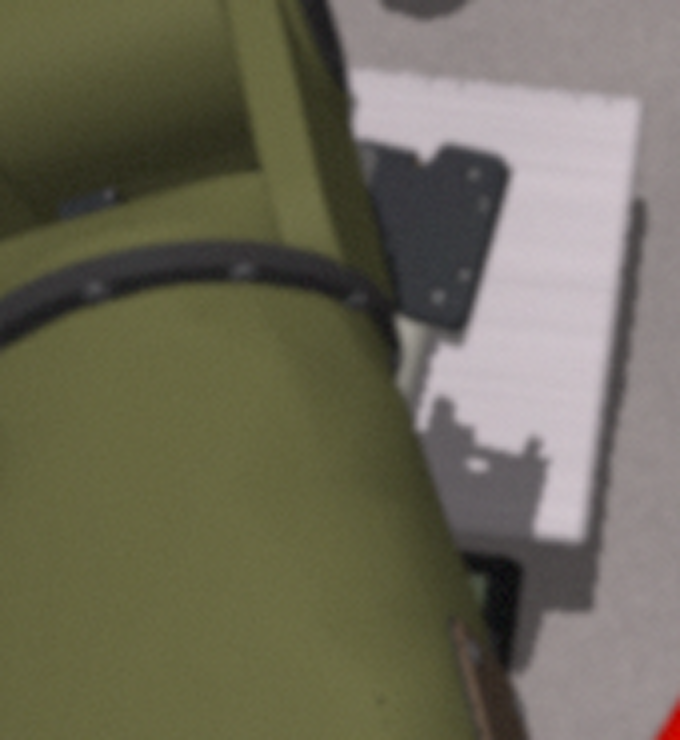

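View pics/tin1s.png

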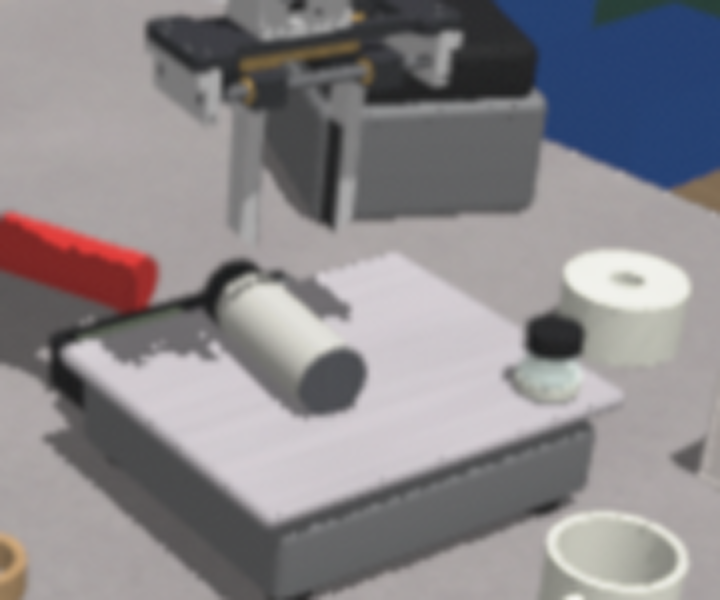

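The tin at crop (290,330) is unmoved and the open gripper straddles it. Now I descend.

send_rows([
  [[-0.0015,0,0],0],
  [[-0.0015,0,0.01],0],
  [[-0.0015,0,0.025],0],
  [[-0.0015,0,0.035],0],
  [[-0.0015,0,0.045],0],
  [[-0.0015,0,0.055],0],
  [[-0.0015,0,0.065],0],
  [[-0.0015,0,0.07],0],
])

```text
clock: 7.68
eef_pos: [582.5, 221.0, 108.3]
eef_rot: [-3.141, -0.001, 2.907]
wrist_force: [0.0, 1.7, 0.2]
finger_gap: 93.8
```

send_rows([
  [[0,0,0.005],0],
  [[0,0,0.01],0],
  [[0,0,0.014],0],
  [[0,0,0.017],0],
  [[0,0,0.0175],0],
  [[0,0,0.0175],0],
  [[0,0,0.0175],0],
  [[0,0,0.0175],0],
])

```text
clock: 8.35
eef_pos: [583.1, 221.2, 92.8]
eef_rot: [3.141, 0.0, 2.907]
wrist_force: [-0.4, -0.0, -0.4]
finger_gap: 94.0
```

Run:
```python
from h import *
goto(582,221.5,91,2.907)
im=grab('scene');crop(im,320,130,500,280,4,'pics/tin2s.png')
```

```text
at [583.1 221.2  92.8] [3.1413e+00 5.0000e-04 2.9068e+00] F [-0.4 -0.  -0.4] gap 94.0 t 8.35
shift [0.0011 0.0001 0.0018] norm 0.0021 turn -0.0002
```

View pics/tin2s.png

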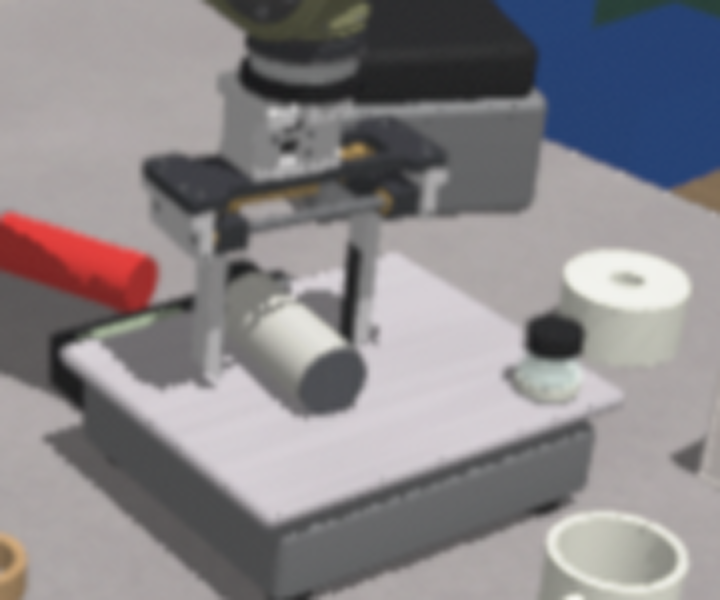

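The fingers straddle the tin cleanly, at crop (212,310) and (362,270). I lower 2 mm and grip.

send_rows([
  [[0,0,0.002],0],
  [[0,0,0.002],0],
  [[0,0,0.002],0],
  [[0,0,0.002],0],
  [[0,0,0.002],0],
  [[0,0,0.002],0],
  [[0,0,0.002],0],
  [[0,0,0.002],0],
], hand=1, force=25)

```text
clock: 9.07
eef_pos: [582.9, 221.2, 90.5]
eef_rot: [3.141, 0.0, 2.907]
wrist_force: [1.3, 0.0, 1.0]
finger_gap: 45.5
```

send_rows([
  [[0,0,0],0],
  [[0,0,0],0],
  [[0,0,0],0],
  [[0,0,0],0],
  [[0,0,0],0],
  [[0,0,-0.002],0],
  [[0,0,-0.004],0],
  [[0,0,-0.006],0],
])

```text
clock: 9.73
eef_pos: [582.7, 221.0, 96.4]
eef_rot: [-3.141, -0.0, 2.907]
wrist_force: [-0.3, -0.3, -2.0]
finger_gap: 45.4
```

send_rows([
  [[0,0,-0.008],0],
  [[0,0,-0.02],0],
  [[0,0,-0.035],0],
  [[0,0,-0.05],0],
  [[0,0,-0.065],0],
  [[0,0,-0.078],0],
  [[0,0,-0.08],0],
  [[0,0,-0.08],0],
])

```text
clock: 10.4
eef_pos: [583.2, 221.2, 177.9]
eef_rot: [3.14, 0.002, 2.907]
wrist_force: [0.1, 0.4, -2.5]
finger_gap: 45.3
```

Run:
```python
from h import *
goto(582.5,-224.5,176,2.785)
im=grab('scene');crop(im,320,100,500,250,4,'pics/lift.png')
```

```text
at [583.2 221.2 177.9] [3.1405e+00 1.9000e-03 2.9068e+00] F [ 0.1  0.4 -2.5] gap 45.3 t 10.4
shift [-0.103  -0.4336  0.0016] norm 0.4457 turn 0.1218
```

View pics/lift.png

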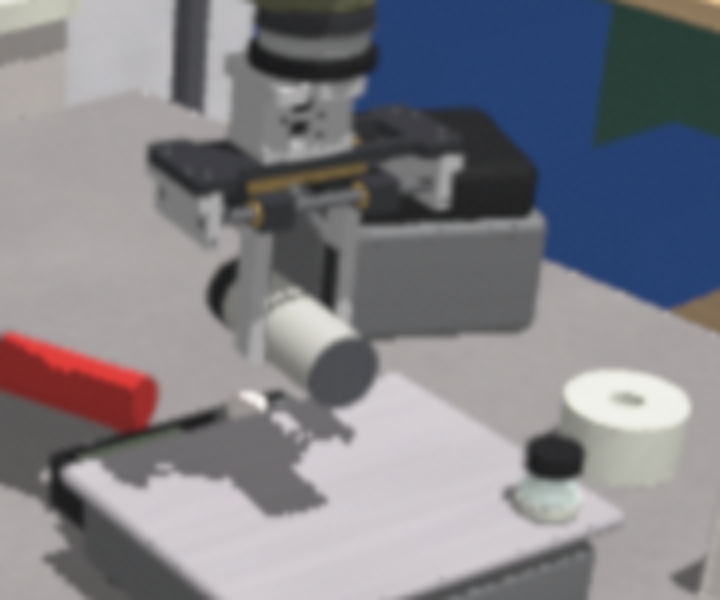

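The tin is held level at crop (300,335). I traverse to the stand.

send_rows([
  [[-0.005,-0.02,0],0.01],
  [[-0.012,-0.05,0],0.02],
  [[-0.02,-0.083,0],0.03],
  [[-0.028,-0.117,0],0.04],
  [[-0.036,-0.15,0],0.05],
  [[-0.044,-0.184,0],0.06],
  [[-0.052,-0.217,0],0.07],
  [[-0.06,-0.25,0],0.08],
])

```text
clock: 11.12
eef_pos: [582.4, -37.6, 175.6]
eef_rot: [-3.141, -0.001, 2.826]
wrist_force: [1.5, 0.5, -2.2]
finger_gap: 45.3
```

Run:
```python
from h import *
goto(582.5,-224.5,176,2.785)
```

```text
at [582.4 -37.6 175.6] [-3.1413e+00 -1.4000e-03  2.8263e+00] F [ 1.5  0.5 -2.2] gap 45.3 t 11.1167
shift [-0.058  -0.1777 -0.0005] norm 0.1869 turn 0.0413
```

send_rows([
  [[-0.01,-0.03,0],0.01],
  [[-0.021,-0.063,0],0.02],
  [[-0.032,-0.097,0],0.03],
  [[-0.042,-0.13,0],0.04],
  [[-0.05,-0.155,0],0.041],
  [[-0.056,-0.17,0],0.041],
  [[-0.058,-0.176,0],0.041],
  [[-0.058,-0.176,0],0.041],
])

```text
clock: 11.78
eef_pos: [583.6, -221.8, 175.7]
eef_rot: [3.141, -0.001, 2.785]
wrist_force: [0.1, -0.2, -2.6]
finger_gap: 45.8
```

Run:
```python
from h import *
goto(582.5,-224.5,110,2.785)
im=grab('scene');crop(im,140,160,340,310,4,'pics/st1.png')
im=grab('top');crop(im,370,130,530,290,4,'pics/st1t.png')
```

```text
at [ 583.6 -221.8  175.7] [ 3.1415e+00 -1.1000e-03  2.7848e+00] F [ 0.1 -0.2 -2.6] gap 45.8 t 11.7833
shift [-0.     -0.003   0.0657] norm 0.0658 turn -0.0002
```

View pics/st1.png

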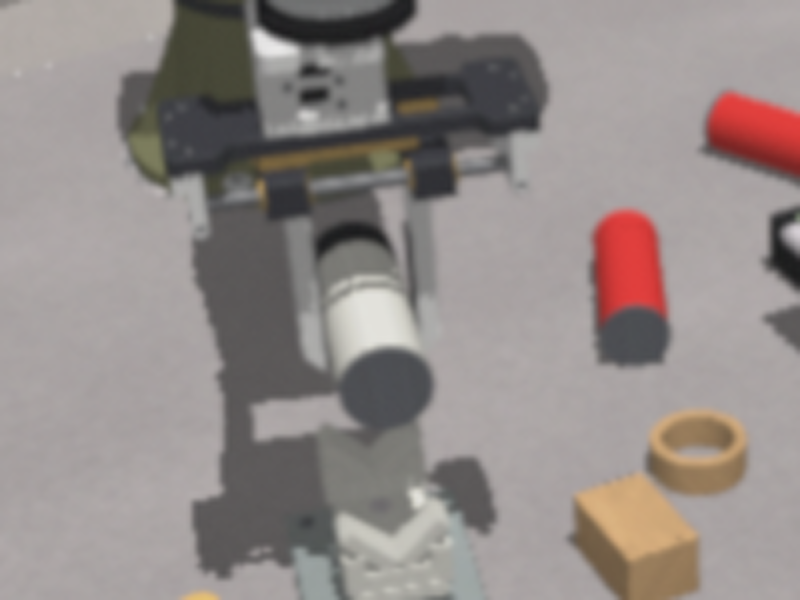

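View pics/st1t.png

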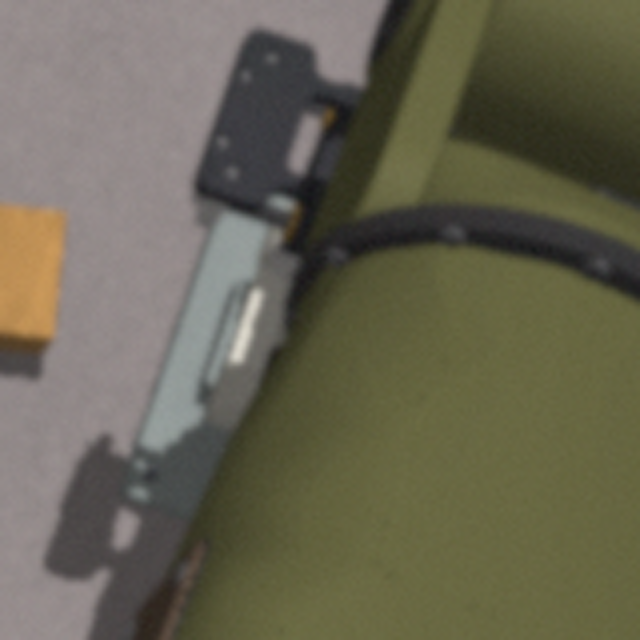

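Run:
```python
from h import *
np.set_printoptions(precision=1,suppress=True)
a=-.357;c,s=np.cos(a),np.sin(a)
W=lambda x,y,z:[582.5+c*x-s*y,-224.5+s*x+c*y,z]
P=[W(53,0,81),W(-31,0,81)]
print((proj('scene',P)-[170,240]+.375)*4, (proj('top',P)-[390,160]+.4)*5)
# same scale: mm/px sensitivity
P=[W(53,3,81),W(-31,3,81)]
print((proj('scene',P)-[170,240]+.375)*4, (proj('top',P)-[390,160]+.4)*5)
print((proj('top',[W(31,0,81),W(-53,0,81)])-[390,160]+.4)*5)
im=cv2.imread('pics/scene0.png');crop(im,205,250,265,330,10,'pics/v_s.png')
im=cv2.imread('pics/top0.png');crop(im,405,170,475,240,8,'pics/v_t.png')
```

```text
[[280.6 238.8]
 [257.  147. ]] [[313.2 146.7]
 [248.  339.7]]
[[286.3 237.9]
 [262.5 146.1]] [[306.  144.2]
 [240.8 337. ]]
[[296.3 196.7]
 [230.6 391.2]]
```

View pics/v_s.png

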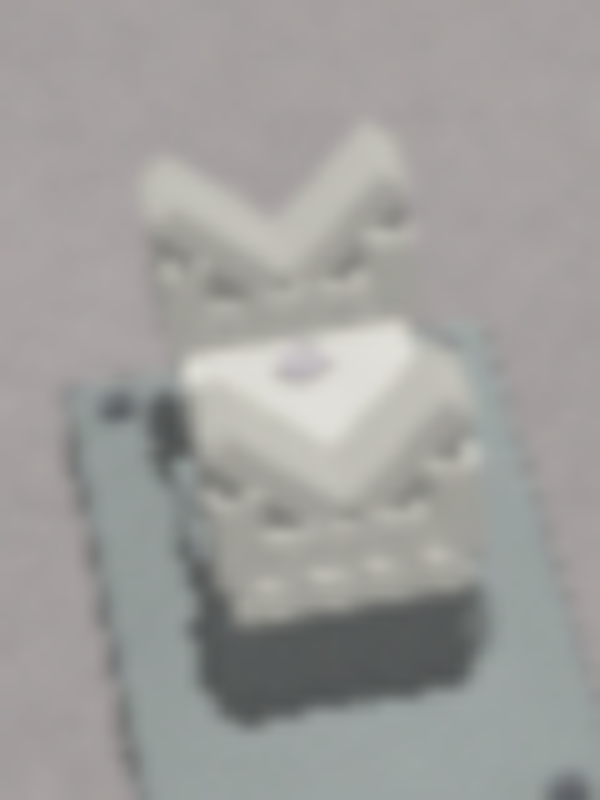

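View pics/v_t.png

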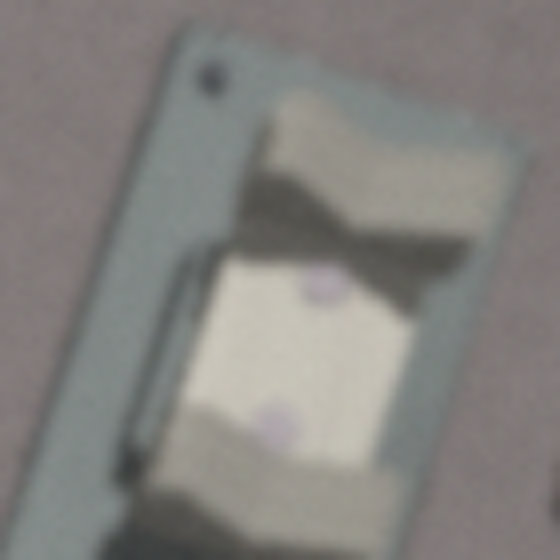

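Predicted groove notches match the pictures within 1–2 mm, so (582.5,-224.5) holds. I descend to just above the V.

send_rows([
  [[0,-0.002,0.01],0],
  [[0,-0.0025,0.02],0],
  [[0,-0.0025,0.035],0],
  [[0,-0.0025,0.05],0],
  [[0,-0.0025,0.06],0],
  [[0,-0.0025,0.068],0],
  [[0,-0.0025,0.072],0],
  [[0,-0.0025,0.072],0],
])

```text
clock: 12.55
eef_pos: [582.6, -223.3, 103.5]
eef_rot: [3.141, -0.001, 2.786]
wrist_force: [0.4, 0.4, -3.3]
finger_gap: 45.5
```

Run:
```python
from h import *
goto(582.5,-224.5,96.5,2.785)
im=grab('scene');crop(im,170,190,330,310,5,'pics/st2.png')
```

```text
at [ 582.6 -223.3  103.5] [ 3.1415e+00 -1.3000e-03  2.7860e+00] F [ 0.4  0.4 -3.3] gap 45.5 t 12.55
shift [-0.0003 -0.0011  0.007 ] norm 0.0071 turn 0.001
```

View pics/st2.png

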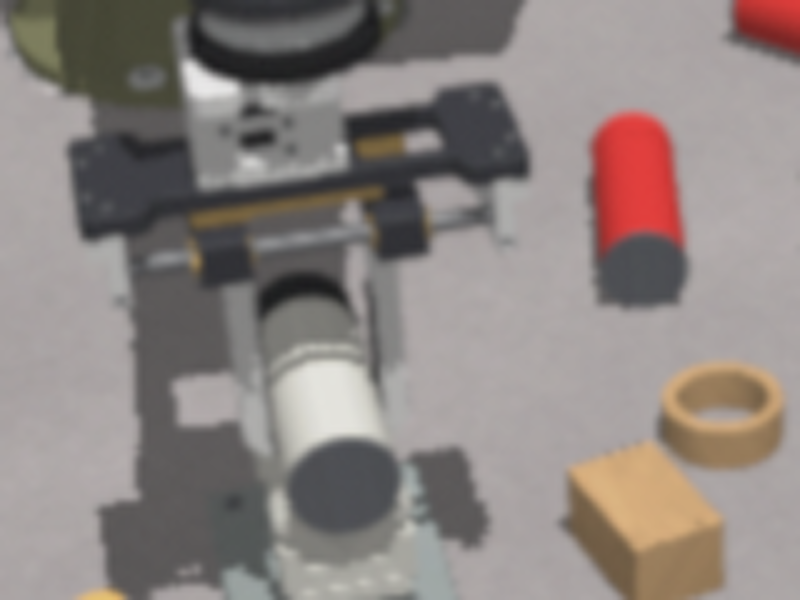

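Tin end at crop (345,485) sits over the V groove. I lower gently to contact.

send_rows([
  [[0,-0.001,0.001],0],
  [[0,-0.001,0.002],0],
  [[0,-0.001,0.003],0],
  [[0,-0.001,0.004],0],
  [[0,-0.001,0.005],0],
  [[0,-0.001,0.005],0],
  [[0,-0.001,0.005],0],
  [[0,-0.001,0.005],0],
])

```text
clock: 13.27
eef_pos: [582.6, -224.6, 99.5]
eef_rot: [3.142, 0.0, 2.786]
wrist_force: [0.3, -0.1, -2.0]
finger_gap: 45.5
```

send_rows([
  [[0,0,0.0005],0],
  [[0,0,0.001],0],
  [[0,0,0.0015],0],
  [[0,0,0.002],0],
  [[0,0,0.002],0],
  [[0,0,0.002],0],
  [[0,0,0.002],0],
  [[0,0,0.002],0],
])

```text
clock: 13.93
eef_pos: [582.5, -224.6, 97.5]
eef_rot: [3.142, 0.0, 2.786]
wrist_force: [-0.2, -0.7, -2.8]
finger_gap: 45.6
```

send_rows([
  [[0,0,0.0005],0],
  [[0,0,0.001],0],
  [[0,0,0.001],0],
  [[0,0,0.0015],0],
  [[0,0,0.0015],0],
  [[0,0,0.0015],0],
  [[0,0,0.0015],0],
  [[0,0,0.0015],0],
])

```text
clock: 14.6
eef_pos: [582.6, -224.5, 96.1]
eef_rot: [3.141, 0.0, 2.786]
wrist_force: [0.4, 1.2, 0.7]
finger_gap: 45.3
```

send_rows([
  [[0,0,0.0005],0],
  [[0,0,0.001],0],
  [[0,0,0.001],0],
  [[0,0,0.001],0],
  [[0,0,0.001],0],
  [[0,0,0.001],0],
  [[0,0,0.001],0],
  [[0,0,0.001],0],
])

```text
clock: 15.27
eef_pos: [582.6, -224.5, 95.0]
eef_rot: [3.142, 0.0, 2.786]
wrist_force: [0.6, 4.1, 4.3]
finger_gap: 45.6
```

Contact, with a +4 N sideways load (bearing on one side). I loosen so the tin settles, then rise and push from above.

send_rows([
  [[0,0,0],0],
  [[0,0,0],0],
  [[0,0,0],0],
  [[0,0,0],0],
  [[0,0,0],0],
  [[0,0,0],0],
  [[0,0,0],0],
  [[0,0,0],0],
], hand=-0.5)

```text
clock: 15.93
eef_pos: [582.5, -224.6, 94.9]
eef_rot: [-3.142, 0.0, 2.786]
wrist_force: [-0.3, -0.3, -0.1]
finger_gap: 70.5
```

send_rows([
  [[0,0,-0.005],0],
  [[0,0,-0.015],0],
  [[0,0,-0.025],0],
  [[0,0,-0.035],0],
  [[0,0,-0.045],0],
  [[0,0,-0.055],0],
  [[0,0,-0.06],0],
  [[0,0,-0.06],0],
])

```text
clock: 16.6
eef_pos: [583.0, -224.8, 156.6]
eef_rot: [-3.141, 0.002, 2.786]
wrist_force: [0.2, -0.5, 0.2]
finger_gap: 70.9
```

Run:
```python
from h import *
goto(582.5,-223.5,140,2.785)
im=grab('scene');cv2.imwrite('pics/rel_full.png',im);crop(im,170,190,330,310,5,'pics/st3.png')
```

```text
at [ 583.  -224.8  156.6] [-3.1414e+00  2.3000e-03  2.7858e+00] F [ 0.2 -0.5  0.2] gap 70.9 t 16.6
shift [0.0009 0.001  0.0166] norm 0.0167 turn 0.0008
```

View pics/st3.png

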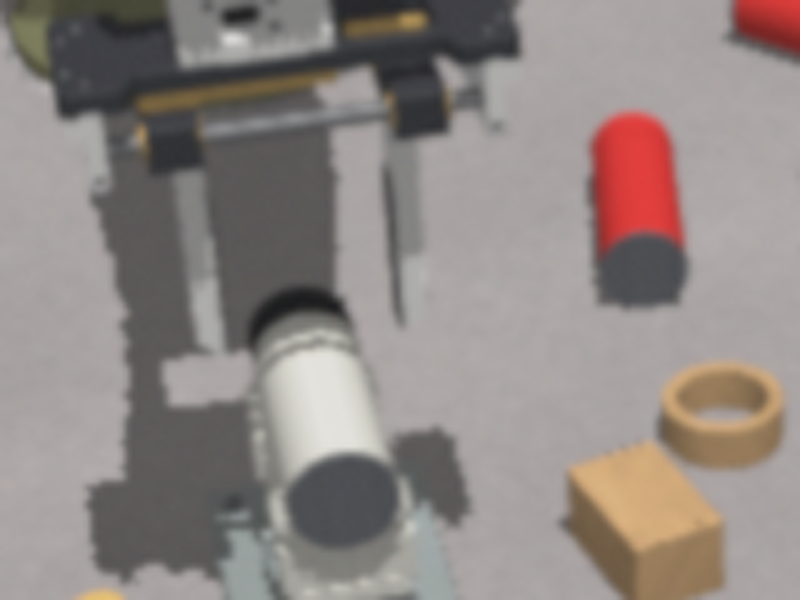

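Run:
```python
from h import *
a=-.357;c,s=np.cos(a),np.sin(a)
W=lambda x,y,z:[582.5+c*x-s*y,-224.5+s*x+c*y,z]
t=np.linspace(0,2*np.pi,60)
im=cv2.imread('pics/rel_full.png');im=cv2.resize(im[190:310,170:330],None,fx=5,fy=5,interpolation=cv2.INTER_CUBIC)
for e in(65,-65):
    p=(proj('scene',[W(e,23*np.cos(u),114+23*np.sin(u)) for u in t])-[170,190]+.4)*5
    cv2.polylines(im,[p.astype(np.int32)],True,(0,0,255),1)
cv2.imwrite('pics/st3o.png',im)
```

```text
(no output)
```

View pics/st3o.png

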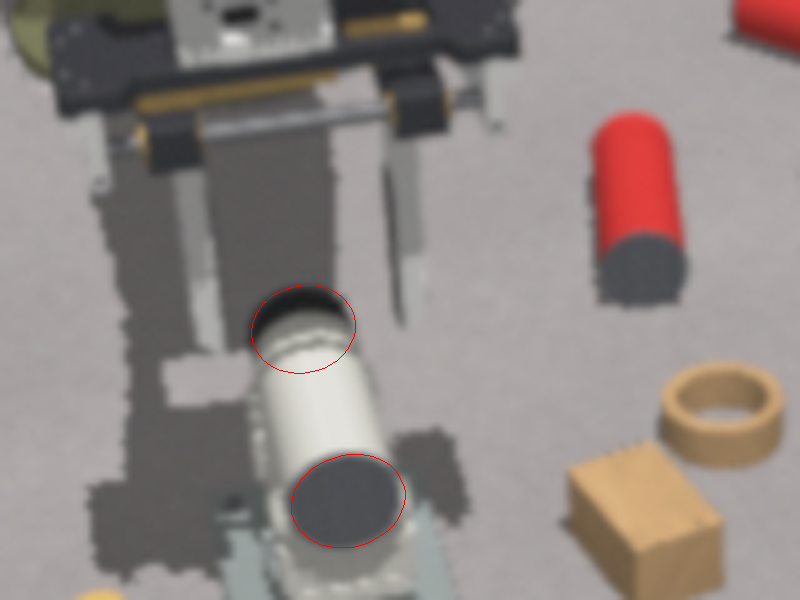

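send_rows([
  [[0,0,0],0],
  [[0,0,0],0],
  [[0,0,0],0],
  [[0,0,0],0],
  [[0,0,0],0],
  [[0,0,0],0],
  [[0,0,0],0],
  [[0,0,0],0],
], hand=1)

```text
clock: 17.32
eef_pos: [582.5, -224.6, 154.9]
eef_rot: [3.142, 0.0, 2.786]
wrist_force: [0.6, -0.3, 0.5]
finger_gap: 20.6
```

The overlay circles match both tin ends within 2 mm, so it is seated and centred. I push from above with closed fingers.

send_rows([
  [[0,0,0],0],
  [[0,0,0],0],
  [[0,0,0.003],0],
  [[0,0,0.006],0],
  [[0,0,0.009],0],
  [[0,0,0.012],0],
  [[0,0,0.014],0],
  [[0,0,0.015],0],
])

```text
clock: 17.98
eef_pos: [582.4, -224.5, 139.4]
eef_rot: [3.142, -0.001, 2.786]
wrist_force: [-0.4, 0.0, -0.6]
finger_gap: 0.9
```

send_rows([
  [[0,0,0.0005],0],
  [[0,0,0.001],0],
  [[0,0,0.0015],0],
  [[0,0,0.002],0],
  [[0,0,0.0025],0],
  [[0,0,0.003],0],
  [[0,0,0.003],0],
  [[0,0,0.003],0],
])

```text
clock: 18.65
eef_pos: [582.5, -224.6, 136.9]
eef_rot: [3.142, 0.0, 2.786]
wrist_force: [-0.2, -0.7, -0.3]
finger_gap: 0.4
```

send_rows([
  [[0,0,0.0005],0],
  [[0,0,0.001],0],
  [[0,0,0.0015],0],
  [[0,0,0.002],0],
  [[0,0,0.0025],0],
  [[0,0,0.003],0],
  [[0,0,0.003],0],
  [[0,0,0.003],0],
])

```text
clock: 19.32
eef_pos: [582.6, -224.6, 134.3]
eef_rot: [-3.142, 0.0, 2.786]
wrist_force: [-0.9, 1.7, 5.9]
finger_gap: 0.8
```

send_rows([
  [[0,0,0.0005],0],
  [[0,0,0.001],0],
  [[0,0,0.0015],0],
  [[0,0,0.002],0],
  [[0,0,0.0025],0],
  [[0,0,0.003],0],
  [[0,0,0.003],0],
  [[0,0,0.003],0],
])

```text
clock: 19.98
eef_pos: [582.7, -224.7, 131.7]
eef_rot: [-3.142, 0.001, 2.786]
wrist_force: [-3.1, 1.4, 9.1]
finger_gap: 0.4
```

send_rows([
  [[0,0,0.0005],0],
  [[0,0,0.001],0],
  [[0,0,0.0015],0],
  [[0,0,0.002],0],
  [[0,0,0.002],0],
  [[0,0,0.002],0],
  [[0,0,0.002],0],
  [[0,0,0.002],0],
])

```text
clock: 20.65
eef_pos: [582.7, -224.6, 130.0]
eef_rot: [-3.141, 0.001, 2.786]
wrist_force: [-3.0, 0.8, 11.0]
finger_gap: 0.4
```

Run:
```python
from h import *
goto(582.5,-224.5,129,2.785)
im=grab('scene');cv2.imwrite('pics/press_full.png',im)
a=-.357;c,s=np.cos(a),np.sin(a)
W=lambda x,y,z:[582.5+c*x-s*y,-224.5+s*x+c*y,z]
t=np.linspace(0,2*np.pi,60)
im=cv2.resize(im[190:310,170:330],None,fx=5,fy=5,interpolation=cv2.INTER_CUBIC)
for e in(65,-65):
    p=(proj('scene',[W(e,23*np.cos(u),106+23*np.sin(u)) for u in t])-[170,190]+.4)*5
    cv2.polylines(im,[p.astype(np.int32)],True,(0,0,255),1)
cv2.imwrite('pics/press_o.png',im)
```

```text
at [ 582.7 -224.6  130. ] [-3.1415e+00  1.0000e-03  2.7858e+00] F [-3.   0.8 11. ] gap 0.4 t 20.65
shift [0.0002 0.0001 0.001 ] norm 0.001 turn 0.0008
```

View pics/press_o.png

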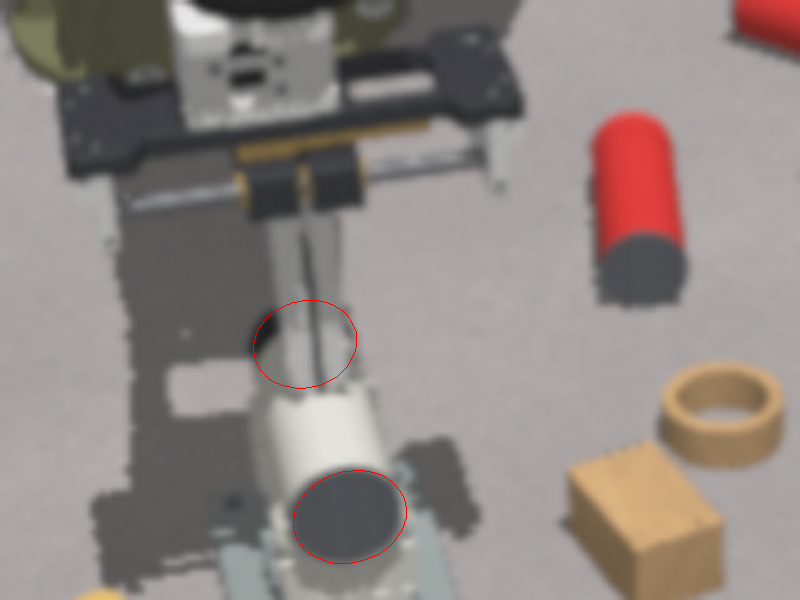

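View pics/press_full.png

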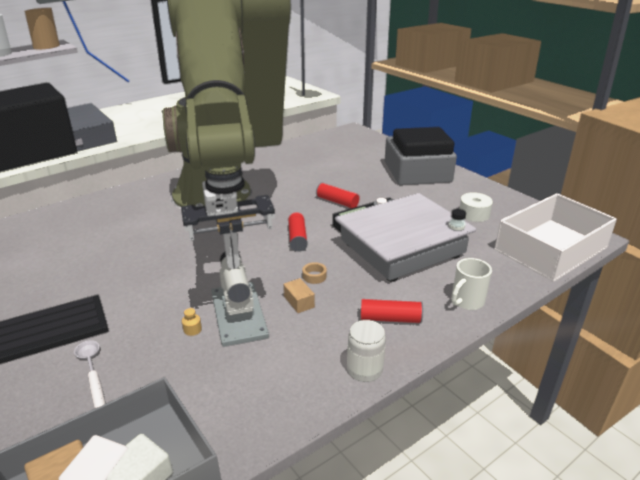

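The tin's near end at crop (350,516) matches the seated, sunk prediction, and all bystanders are in place. One more millimetre, then hold.

send_rows([
  [[0,0,0.0005],0],
  [[0,0,0.001],0],
  [[0,0,0.001],0],
  [[0,0,0.001],0],
  [[0,0,0.001],0],
  [[0,0,0.001],0],
  [[0,0,0.001],0],
  [[0,0,0.001],0],
])

```text
clock: 21.37
eef_pos: [582.7, -224.7, 129.1]
eef_rot: [-3.142, 0.001, 2.786]
wrist_force: [-4.8, 2.7, 12.3]
finger_gap: 0.4
```

send_rows([
  [[0,0,0],0],
  [[0,0,0],0],
  [[0,0,0],0],
  [[0,0,0],0],
  [[0,0,0],0],
  [[0,0,0],0],
  [[0,0,0],0],
  [[0,0,0],0],
])

```text
clock: 22.03
eef_pos: [582.7, -224.6, 129.1]
eef_rot: [-3.142, 0.001, 2.786]
wrist_force: [-4.5, 1.3, 12.3]
finger_gap: 0.8
```

Run:
```python
from h import *
goto(582.5,-224.5,129,2.785)
print(manip.sign_off())
```

```text
at [ 582.7 -224.6  129.1] [-3.1415e+00  1.0000e-03  2.7858e+00] F [-4.5  1.3 12.3] gap 0.8 t 22.0333
shift [0.0002 0.     0.0001] norm 0.0003 turn 0.0008
the job is handed in; nothing more can be done
None
```

I finished every step and handed the job in at 22.0 s of the 56 s allowed; the hand-in reports no verdict.

- **Print key:** I pressed it with the tin still on the platter. The force rose to about 5 N over about 6 mm, then hit a hard stop.
- **Tin:** I lifted it about 85 mm clear of the platter and lowered it gently into the V. It first bore on one side only, with a sideways load of about 4 N. I loosened the grip, and it settled.
- **Final hold:** I am pressing it from above with the closed fingers, at 12.3 N with the fingertips at z = 129.1 mm. That puts the cradle about 8 mm down.

**Checks:** With the press about 1 mm short of final, the tin's near end matched its predicted seated position within about 2 mm. The far end was partly hidden by the fingers, but both ends had matched within about 2 mm before the press. The jar, weight, box and ring looked unmoved in that same picture.

**Did not fully agree:** A steady sideways force of about 4.5 N remained on the wrist in the last reading. Pad forces cannot be read directly, so contact on both sides is inferred from the total force and the picture.

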